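Run the moulding lengths up to the stop of the sanding trough

TASK

Get the four lengths of old moulding ready for sanding: slide the row along the channel of the sanding trough as one train, pushing only on the last piece, until the first piece is fully home against the steel end stop and all four are butted together. Push gently, do not ram the stop, lift nothing, and leave the tools and containers where they are; finish with the hand clear.

Things in the scene. Friction and masses are not known exactly. Their poses are not given: they have to be found in the camera images.
- trough: Sanding trough fixed to the bench: plywood 560 x 165 x 12 mm with an open channel between two aluminium bars, inner faces 46 mm apart, tops 22 mm above the bench (channel floor 12 mm). Origin on the bench under the channel's centre line; x along the channel to the end stop, y across, away from the robot. Bars from x = -270 to 200 mm
- stop_face (a point): Middle of the end stop's face, on the channel's floor and centre line; the stop is a steel block across the channel, its top 32 mm above the bench. Axes as the trough's: x points into the stop. The first piece starts 60 to 130 mm short of it
- piece1: First piece of the row, nearest the end stop; 58 mm long, about 64 g. Old dark-brown frame moulding with pale sawn ends, 44 mm wide, 30 mm high (its upper 18 mm only 36 mm wide, centred 4 mm to +y). Origin: centre of the underside; x along the channel to the stop
- piece2: Second piece, touching the first; 50 mm long, about 55 g. Old dark-brown frame moulding with pale sawn ends, 44 mm wide, 30 mm high (its upper 18 mm only 36 mm wide, centred 4 mm to +y). Origin: centre of the underside; x along the channel to the stop
- piece3: Third piece; 54 mm long, about 59 g. Old dark-brown frame moulding with pale sawn ends, 44 mm wide, 30 mm high (its upper 18 mm only 36 mm wide, centred 4 mm to +y). Origin: centre of the underside; x along the channel to the stop
- piece4: Last piece, the one to push: its free end is 30 mm to its -x and stands 20 mm above the bars; the row slides with under 4 N; 60 mm long, about 66 g. Old dark-brown frame moulding with pale sawn ends, 44 mm wide, 30 mm high (its upper 18 mm only 36 mm wide, centred 4 mm to +y). Origin: centre of the underside; x along the channel to the stop
- hammer: Claw hammer lying on the bench on the robot's side of the trough, 300 mm long, about 30 mm high, yellow neck, black grip; origin at its middle, underneath, x towards the head
- small_hammer: Smaller claw hammer lying beyond the trough, 240 mm long, about 25 mm high; origin at its middle, underneath, x towards the head
- locking_pliers: Steel locking pliers lying on the robot's side of the trough, about 210 mm long, 16 mm high; origin near its middle, underneath
- putty_knife: Putty knife with wooden handle lying beyond the trough, about 205 mm long, 22 mm high; origin near its middle, underneath, x towards the blade
- sanding_block: Cork sanding block, 105 x 57 x 33 mm, on the trough's plywood ledge beside the channel, on the side away from the robot; origin at the centre of its underside
- wax_tin: Round tin, green with a brass-coloured lid, 57 mm across, 27 mm high, on the trough's plywood ledge near the end stop; origin at the centre of its underside
- glue_bottle: White glue bottle with a blue label and an orange cap, 56 mm across, 155 mm high, standing on the trough's board just past the end stop; origin at the centre of its underside
Things that resemble listed ones, but are neither listed nor needed, are in the scene too. Leave any blue or purple look-alike of the piece1 alone.

How it is judged:
By the outcome, as a careful person would: the job done as asked, in the order asked, and still so for the second after the job is handed in, with the robot touching nothing.
It also fails if it takes over 32 s, if anything falls off the work surface, if the arm or the gripper's body presses on something with over 40 N, if the wrist force passes 120 N, or if a joint passes its speed limit or range.

ROBOT

A 6-joint arm with a two-finger parallel gripper is mounted at the origin on the work surface. World frame = base frame: x ahead of the robot, y to its left, z up, the work surface at z = 0. Lengths are in mm, angles in degrees, forces in N, time in s.
With the tool pointing down it reaches from about 325 to 925 mm from the base axis. Payload 3.1 kg.
Tool frame: the origin (TCP) lies midway between the tips of the shut fingers; the grasp point (between the pads) lies 19 mm behind it (env.hold_point_z is the distance from the TCP to the grasp point, in mm); x points along the fingers, z is the direction in which the jaws open and shut, and the axes are right-handed (so a half turn about x gives the same grasp; the last joint's range is limited). The gripper opens to 85 mm and grips with 20 to 120 N. Pads are 22 mm wide; open, the fingers measure 114 mm over their backs; the gripper's body (76 mm by 85 mm) begins 54 mm behind the grasp point. The pads swing forward as they close: fully open they stand 13 mm farther back than shut.
Start: joints at [-77.361, 12.427, 92.441, -0, 75.132, -6.429], TCP at [204.203, -590.712, 231.3] pointing down, gripper open.
Joint ranges: [-157.48, 157.48], [-44.54, 120.13], [17.64, 146.25], [-64.5, 244.5], [7.68, 150.69], [-147.95, 147.95]. Speed limits (degrees/s): [159.86, 159.86, 180, 180, 180, 180].

INTERFACE

Orientations are given as a 3x3 rotation matrix whose columns are the frame's x, y, z axes.
In Python, from plant import env, eyes, finish_job gives the robot as it stands.
- The arm moves only by the shell command python3 -m crank 'ROWS' [FORCE]. ROWS is JSON, a list of rows, each a list of 7 numbers: the turn, a rotation vector about the tool's x, y, z in rad, then the shift along the tool's x, y, z in m, then the opening, from 0 (shut) to 1 (fully open). In form: [[wx, wy, wz, x, y, z, hand], ...]. A call has exactly 5 rows; each row is the pose to reach, as a shift and turn from the pose commanded when the call began, along the tool's axes at that moment; what a row does not reach only later rows make up. A row lasts 1/10 s, in which the tool goes at most 50 mm and 8.59 degrees, less where a joint would pass 70% of its speed; a pose out of reach is approached as far as the arm can. A call with a gripper value outside its range is refused whole. The fingers move at their own pace and stop on an object; FORCE is the grip in N (left out, the last holds). Time passes only in rows, so rows that repeat a pose let the fingers close, or fill a call up. It gives the time, the measured TCP pose, the force and the opening at its end, in the units of the state.
- env.read_state(): the state, without advancing time (a new reading comes with each control period).
- eyes.grab_frame(name): name is "side" or "top" or "wrist"; returns the picture (400x640x3 uint8, red, green, blue); there is no depth.
- eyes.camera_info(name): a dict with "camera_matrix" (3x3 intrinsics, pixels), "view" (4x4, takes a point from world to camera coordinates). Camera axes: x right, y up, looking along -z (the intrinsics and any distortion apply to the point x, -y, -z); pixel columns grow to the right and rows downward; lengths in mm; the calibration is good to about 2 mm. A picture is of the moment at which its call begins: read the wrist's pose just before it. camera_info takes no time and is no camera call; for the wrist camera it gives the pose at the moment of the call.
- finish_job(): hands the job in, once; it reports no verdict.
The state is a dict: "t": time; "q": joint angles; "joint_vel": joint speeds; "effort": joint torques, N m; "eef_pos": TCP position; "orientation": TCP orientation; "ft_force": force on the tool from outside, world axes, zero at the start; "wrist_torque": the same for the moment, N m; "gripper_width": opening from 0.0 (shut) to 1.0 (fully open).
Only numpy, scipy, OpenCV 4.12 (cv2) and the standard library are available. Lean on these libraries where they do the work, as an engineer would, in place of code of your own. Each camera call takes 0.05 s, during which the arm holds its last target. There are 200 camera calls.

## Working session

There is one attempt and no reset: what is moved stays moved. The work goes in short steps, Python scripts to look and compute and a shell command to move; the robot and the scene stay as the last step left them, time stands still between calls to the robot, and variables do not carry over. Pictures are saved under pics/ and viewed, about 8 in all and at most 12, crops included, and the job is handed in when it is done.

```bash
mkdir -p pics; ls; python3 - <<'E'
from plant import env, eyes
import cv2, numpy as np
s=env.read_state(); print(s['t'],s['eef_pos'],np.round(s['orientation'],3).tolist(),s['gripper_width'],s['ft_force'])
a=[]
for n in('top','side'):
    im=eyes.grab_frame(n); cv2.imwrite(f'pics/{n}0.png',im[:,:,::-1])
    i=eyes.camera_info(n); print(n,{k:np.round(v,3).tolist() if not isinstance(v,str) else v for k,v in i.items()})
E
```

```text
pics
0.0 [ 204.0347987  -589.88725201  229.94226841] [[-0.001, 0.945, 0.327], [0.002, 0.327, -0.945], [-1.0, 0.0, -0.002]] 1.0026049048832852 [-0.2285299  -0.5089262   0.90652124]
top {'camera_matrix': [[422.979, 0.0, 325.845], [0.0, 422.979, 203.492], [0.0, 0.0, 1.0]], 'view': [[0.007, -1.0, 0.005, -79.659], [0.998, 0.007, 0.065, -525.823], [-0.065, 0.005, 0.998, -908.462], [0.0, 0.0, 0.0, 1.0]]}
side {'camera_matrix': [[461.295, 0.0, 325.395], [0.0, 461.295, 198.675], [0.0, 0.0, 1.0]], 'view': [[-0.955, -0.296, -0.014, 480.063], [0.14, -0.493, 0.859, -147.382], [-0.261, 0.818, 0.512, -1078.545], [0.0, 0.0, 0.0, 1.0]]}
```

View pics/top0.png

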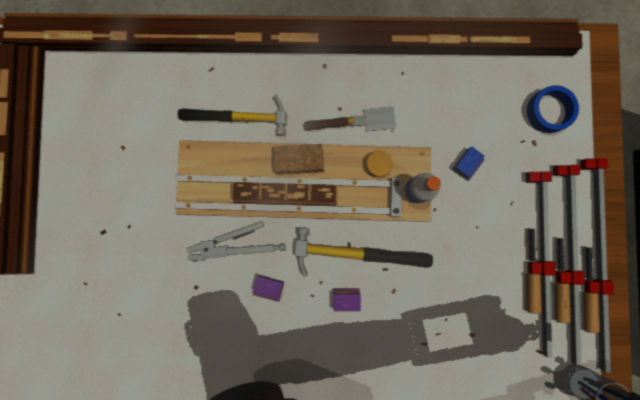

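View pics/side0.png

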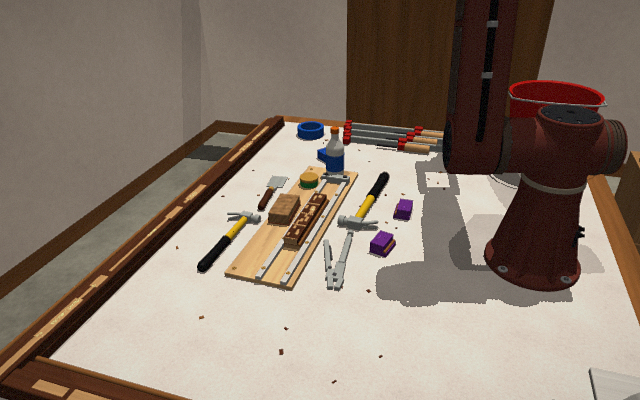

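The top picture shows the trough at columns 177-431, rows 141-220, with the stop at about (395,197). The row of four brown pieces lies at columns 233-337, rows 181-207, and its free end (piece4) is on the left at about column 233.

Look-alikes:
- Purple blocks at (268,288) and (346,300), and a blue block at (469,162): excluded by colour.
- Frame mouldings at the bench edge, (290,35) and (20,150): too long and not in the channel.

I choose the brown row in the channel and will check it in a close crop.

```bash
cat > h.py <<'E'
import numpy as np, cv2
from plant import env, eyes
def ray(n,uv,z,info=None):
    i=info or eyes.camera_info(n); K=np.array(i['camera_matrix']);V=np.array(i['view'])
    d=np.linalg.inv(K)@[uv[0],uv[1],1]; d=np.array([d[0],-d[1],-d[2]])
    R=V[:3,:3];c=-R.T@V[:3,3]; w=R.T@d
    return c+w*(z-c[2])/w[2]
def proj(n,p,info=None):
    i=info or eyes.camera_info(n); K=np.array(i['camera_matrix']);V=np.array(i['view'])
    c=V[:3,:3]@p+V[:3,3]; q=K@[c[0],-c[1],-c[2]]; return q[:2]/q[2]
E
python3 - <<'E'
from h import *
im=cv2.imread('pics/top0.png')
c=im[135:225,170:450]; cv2.imwrite('pics/crop0.png',cv2.resize(c,None,fx=2.85,fy=2.85,interpolation=cv2.INTER_CUBIC))
hsv=cv2.cvtColor(im,cv2.COLOR_BGR2HSV)
# board outline: wood + bars vs. bench, to get the yaw
m=((hsv[...,1]>70)&(hsv[...,2]>90)).astype(np.uint8)*255; 
box=np.zeros_like(m); box[135:228,165:445]=m[135:228,165:445]
box=cv2.morphologyEx(box,cv2.MORPH_CLOSE,np.ones((25,25)))
cs=cv2.findContours(box,0,2)[0]; k=max(cs,key=cv2.contourArea)
pts=cv2.boxPoints(cv2.minAreaRect(k)); print('board px',pts.round(1).tolist())
print('board w',[ray('top',p,12)[:2].round(1).tolist() for p in pts])
g=im.max(2)
for nm,lo,hi in(('bar',165,190),('bar2',200,216)):
    L=[]
    for u in range(185,385,4):
        col=im[lo:hi,u].astype(float); w=np.clip(col.min(1)-130,0,None)
        if w.sum()>20: L.append((u,lo+(w*np.arange(hi-lo)).sum()/w.sum()))
    W=np.array([ray('top',p,22)[:2] for p in L]); vx,vy,x0,y0=cv2.fitLine(W.astype(np.float32),cv2.DIST_HUBER,0,.01,.01).ravel()
    print(nm,len(L),'angle',np.degrees(np.arctan2(vy,vx)),'x at y=-100:',x0+(-100-y0)*vx/vy, 'x at y=0', x0-y0*vx/vy)
for r in (186,190,194,198,202): print(r,im[r,222:240].max(1).tolist(),im[r,328:345].max(1).tolist(),im[r,384:398].max(1).tolist())
for u,r,z in((233,194,42),(337,194,42),(391,197,32)): print(u,ray('top',(u,r),z).round(1))
E
```

```text
board px [[175.89999389648438, 214.0], [178.0, 139.6999969482422], [441.1000061035156, 147.3000030517578], [439.0, 221.60000610351562]]
board w [[501.3, 252.7], [666.3, 252.8], [653.8, -331.6], [488.6, -325.1]]
bar 14 angle 88.5067 x at y=-100: 574.1173 x at y=0 576.7242
bar2 22 angle 88.77123 x at y=-100: 513.59796 x at y=0 515.7429
186 [149, 151, 149, 148, 150, 150, 148, 143, 118, 102, 101, 84, 66, 60, 62, 78, 91, 96] [68, 68, 66, 67, 66, 66, 68, 84, 114, 125, 123, 122, 124, 124, 126, 126, 127] [122, 122, 122, 120, 115, 99, 78, 78, 103, 112, 91, 71, 62, 63]
190 [149, 149, 150, 148, 150, 150, 149, 143, 119, 104, 102, 83, 64, 59, 58, 58, 57, 59] [127, 114, 89, 66, 62, 60, 65, 81, 114, 130, 141, 147, 149, 148, 148, 149, 148] [144, 144, 136, 109, 86, 76, 67, 81, 109, 123, 117, 94, 74, 69]
194 [151, 150, 149, 149, 149, 149, 148, 143, 118, 105, 95, 76, 64, 58, 59, 60, 60, 69] [139, 140, 139, 129, 103, 81, 72, 86, 115, 133, 141, 148, 148, 149, 148, 149, 148] [149, 148, 141, 115, 90, 78, 70, 84, 112, 127, 131, 131, 129, 122]
198 [147, 148, 147, 149, 148, 148, 148, 142, 125, 112, 93, 73, 65, 62, 62, 62, 63, 63] [79, 79, 77, 71, 66, 67, 70, 93, 120, 133, 140, 148, 149, 147, 148, 148, 148] [146, 145, 137, 111, 86, 75, 70, 88, 116, 128, 133, 132, 131, 133]
202 [134, 134, 132, 133, 133, 132, 132, 129, 130, 127, 121, 97, 73, 65, 63, 63, 64, 63] [78, 77, 76, 77, 78, 77, 74, 79, 103, 132, 147, 149, 148, 149, 150, 148, 149] [148, 148, 139, 113, 86, 71, 73, 98, 122, 131, 133, 133, 132, 134]
233 [543.6 121.9  42. ]
337 [545.2 -99.7  42. ]
391 [ 540.4 -216.6   32. ]
```

View pics/crop0.png

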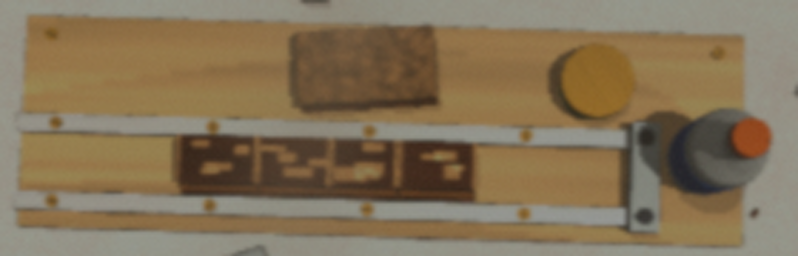

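The crop confirms the choice: four brown pieces in the channel, the last one's free end at crop x≈177 (column 232) and the stop face at crop x≈628 (column 390.5).

Measured positions:

| Item | Value |
|---|---|
| Piece4 end | y≈122 |
| Row front | y≈-100 (row length 222 mm, as listed) |
| Stop face | y≈-217, so about 117 mm of travel |
| Channel centre | x≈546.2+0.0235·y |
| Push direction | (-0.0235,-1) |

The plan is to shut the hand and point tool z along the push, which is a turn of +0.357 rad about tool x.

```bash
python3 -m crank '[[0.1,0,0,0,0.033,-0.034,0],[0.2,0,0,0,0.066,-0.068,0],[0.3,0,0,0,0.099,-0.102,0],[0.357,0,0,0,0.132,-0.136,0],[0.357,0,0,0,0.165,-0.170,0]]' 20; python3 -c "
from h import *
s=env.read_state();print(s['eef_pos'],s['orientation'].round(3).tolist() if hasattr(s['orientation'],'round') else s['orientation'])
R=np.array(s['orientation']);print(R.T@(np.array([550,165,150])-s['eef_pos']))"
```

```text
t: 0.6
eef_pos: [304.8, -374.1, 230.7]
orientation: [[-0.0, 1.0, -0.026], [0.001, -0.026, -1.0], [-1.0, -0.0, -0.001]]
ft_force: [0.7, -0.1, 0.5]
gripper_width: 0.145
[ 304.82630864 -374.05403966  230.6899148 ] [[-0.0, 1.0, -0.026], [0.001, -0.026, -1.0], [-1.0, -0.0, -0.001]]
[  81.12175949  231.16828891 -545.14286321]
```

```bash
python3 -m crank '[[0,0,0,0,0.018,-0.043,0],[0,0,0,0,0.037,-0.087,0],[0,0,0,0,0.055,-0.130,0],[0,0,0,0,0.074,-0.174,0],[0,0,0,0,0.092,-0.217,0]]' && python3 -m crank '[[0,0,0,0,0.018,-0.043,0],[0,0,0,0,0.037,-0.087,0],[0,0,0,0,0.055,-0.130,0],[0,0,0,0,0.074,-0.174,0],[0,0,0,0,0.092,-0.217,0]]' && python3 -m crank '[[0,0,0,0.020,0.015,-0.036,0],[0,0,0,0.050,0.031,-0.072,0],[0,0,0,0.080,0.047,-0.111,0],[0,0,0,0.100,0.047,-0.111,0],[0,0,0,0.100,0.047,-0.111,0]]'; python3 - <<'E'
from h import *
i=eyes.camera_info('wrist');im=eyes.grab_frame('wrist');cv2.imwrite('pics/wrist1.png',im[:,:,::-1])
s=env.read_state();print(s['eef_pos'],s['ft_force'],proj('wrist',np.array([552,122,42]),i))
E
```

```text
t: 1.1
eef_pos: [402.0, -159.4, 231.0]
orientation: [[0.0, 1.0, -0.025], [0.0, -0.025, -1.0], [-1.0, 0.0, -0.0]]
ft_force: [2.2, -0.6, 0.4]
gripper_width: 0.002
t: 1.6
eef_pos: [499.2, 55.4, 231.0]
orientation: [[-0.0, 1.0, -0.024], [-0.0, -0.024, -1.0], [-1.0, -0.0, 0.0]]
ft_force: [1.0, -0.5, -0.2]
gripper_width: -0.001
t: 2.1
eef_pos: [545.1, 163.7, 126.5]
orientation: [[-0.01, 1.0, -0.022], [-0.002, -0.022, -1.0], [-1.0, -0.01, 0.002]]
ft_force: [-0.9, -0.6, 0.1]
gripper_width: 0.001
[546.4928841  163.14808203 128.75874859] [-0.16658849 -0.49483902  0.13148278] [371.07641054 192.13878656]
```

View pics/wrist1.png

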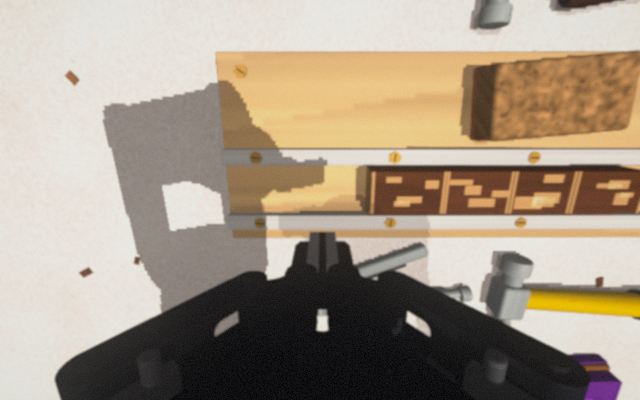

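The wrist view shows piece4's pale free end at about (366,190), its top edge at column 371, as predicted from the top camera (371,192). The channel runs along the image between rows 165 and 214, and the shut fingers at (322,240) stand short of the free end. Next is the descent into the channel.

```bash
python3 -m crank '[[0,0,0,0.030,0.002,0,0],[0,0,0,0.060,0.002,0,0],[0,0,0,0.085,0.002,0,0],[0,0,0,0.103,0.002,0,0],[0,0,0,0.103,0.002,0,0]]' && python3 -m crank '[[0,0,0,0,0,0.003,0],[0,0,0,0,0,0.006,0],[0,0,0,0,0,0.009,0],[0,0,0,0,0,0.012,0],[0,0,0,0,0,0.015,0]]'; python3 - <<'E'
from h import *
im=eyes.grab_frame('top');cv2.imwrite('pics/top2.png',im[:,:,::-1])
w=eyes.grab_frame('wrist')
a=cv2.resize(im[140:225,170:410],(800,283),interpolation=cv2.INTER_CUBIC);b=cv2.resize(w[100:300,180:640],(690,300))
b=cv2.copyMakeBorder(b,0,0,0,110,0);cv2.imwrite('pics/c2.png',np.vstack([a,b])[:,:,::-1])
print(env.read_state()['eef_pos'],env.read_state()['ft_force'])
E
```

```text
t: 2.65
eef_pos: [549.1, 161.7, 27.1]
orientation: [[-0.004, 1.0, -0.026], [-0.001, -0.026, -1.0], [-1.0, -0.004, 0.001]]
ft_force: [1.1, 0.2, 0.0]
gripper_width: 0.0
t: 3.15
eef_pos: [550.9, 147.8, 29.1]
orientation: [[0.001, 1.0, -0.024], [0.0, -0.024, -1.0], [-1.0, 0.001, -0.0]]
ft_force: [0.1, -0.2, 0.9]
gripper_width: 0.001
[550.47562368 147.65439814  28.56254332] [ 0.6254649  -0.37569651 -0.26061931]
```

View pics/c2.png

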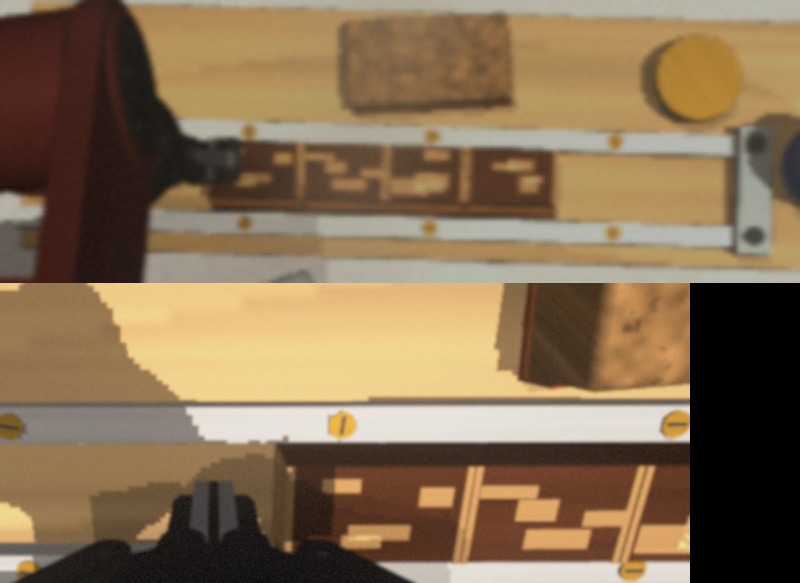

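Top half: the hand stands in the channel behind the free end, the row's front is at crop x≈553, and the stop is at 735. Bottom half: the fingertips (190-240, 510) are still short of piece4's end at x≈290, and nothing is touching. I close in slowly until contact.

```bash
python3 -m crank '[[0,0,0,0,0,0.0015,0],[0,0,0,0,0,0.003,0],[0,0,0,0,0,0.0045,0],[0,0,0,0,0,0.006,0],[0,0,0,0,0,0.0075,0]]' && python3 -m crank '[[0,0,0,0,0,0.0015,0],[0,0,0,0,0,0.003,0],[0,0,0,0,0,0.0045,0],[0,0,0,0,0,0.006,0],[0,0,0,0,0,0.0075,0]]'; python3 - <<'E'
from h import *
im=eyes.grab_frame('top');w=eyes.grab_frame('wrist')
a=cv2.resize(im[140:225,170:410],(800,283),interpolation=cv2.INTER_CUBIC);b=cv2.resize(w[100:300,180:640],(690,300))
b=cv2.copyMakeBorder(b,0,0,0,110,0);cv2.imwrite('pics/c3.png',np.vstack([a,b])[:,:,::-1])
for r in (190,194,198): print(im[r,328:345].max(1).tolist())
E
```

```text
t: 3.75
eef_pos: [550.1, 140.5, 28.2]
orientation: [[-0.0, 1.0, -0.024], [-0.0, -0.024, -1.0], [-1.0, -0.0, 0.0]]
ft_force: [0.0, -0.5, -0.1]
gripper_width: -0.004
t: 4.25
eef_pos: [550.0, 133.3, 28.3]
orientation: [[0.0, 1.0, -0.024], [0.001, -0.024, -1.0], [-1.0, 0.0, -0.001]]
ft_force: [0.1, 2.1, 0.1]
gripper_width: 0.002
[163, 157, 133, 101, 83, 80, 80, 91, 122, 155, 174, 183, 184, 184, 183, 184, 185]
[171, 174, 174, 171, 155, 124, 96, 97, 130, 160, 177, 183, 184, 184, 184, 186, 183]
[101, 101, 106, 102, 91, 83, 83, 96, 131, 159, 176, 182, 185, 185, 184, 185, 184]
```

View pics/c3.png

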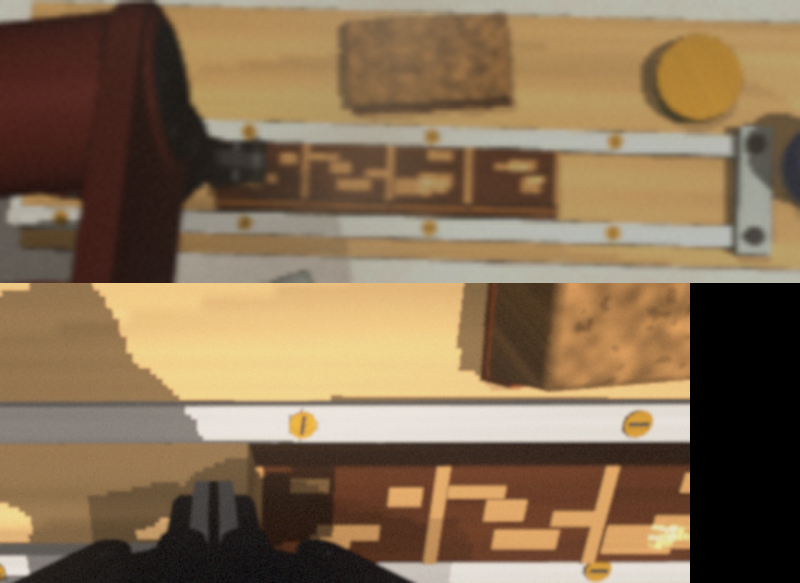

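The fingertips now touch piece4's end in the bottom half (edge at x≈262), and the wrist shows 2.1 N. The seams stay closed and the front is at crop x≈556. I push on at an even 40 mm/s.

```bash
python3 -m crank '[[0,0,0,0,0,0.002,0],[0,0,0,0,0,0.005,0],[0,0,0,0,0,0.009,0],[0,0,0,0,0,0.013,0],[0,0,0,0,0,0.017,0]]' && python3 -m crank '[[0,0,0,0,0,0.004,0],[0,0,0,0,0,0.008,0],[0,0,0,0,0,0.012,0],[0,0,0,0,0,0.016,0],[0,0,0,0,0,0.020,0]]' && python3 -m crank '[[0,0,0,0,0,0.004,0],[0,0,0,0,0,0.008,0],[0,0,0,0,0,0.012,0],[0,0,0,0,0,0.016,0],[0,0,0,0,0,0.020,0]]'
```

```text
t: 4.85
eef_pos: [549.6, 115.7, 28.3]
orientation: [[-0.0, 1.0, -0.024], [-0.0, -0.024, -1.0], [-1.0, -0.0, 0.0]]
ft_force: [-0.5, 2.0, 0.6]
gripper_width: -0.001
t: 5.35
eef_pos: [549.1, 95.7, 28.3]
orientation: [[-0.0, 1.0, -0.024], [0.0, -0.024, -1.0], [-1.0, -0.0, -0.0]]
ft_force: [-0.6, 1.4, 0.7]
gripper_width: -0.006
t: 5.85
eef_pos: [548.6, 75.8, 28.3]
orientation: [[-0.0, 1.0, -0.024], [0.0, -0.024, -1.0], [-1.0, -0.0, -0.0]]
ft_force: [0.6, 2.0, 0.2]
gripper_width: -0.0
```

```bash
python3 -m crank '[[0,0,0,0,0,0.004,0],[0,0,0,0,0,0.008,0],[0,0,0,0,0,0.012,0],[0,0,0,0,0,0.016,0],[0,0,0,0,0,0.020,0]]' && python3 -m crank '[[0,0,0,0,0,0.004,0],[0,0,0,0,0,0.008,0],[0,0,0,0,0,0.012,0],[0,0,0,0,0,0.015,0],[0,0,0,0,0,0.017,0]]'; python3 - <<'E'
from h import *
im=eyes.grab_frame('top');w=eyes.grab_frame('wrist')
a=cv2.resize(im[140:225,170:410],(800,283),interpolation=cv2.INTER_CUBIC);b=cv2.resize(w[100:300,180:640],(690,300))
b=cv2.copyMakeBorder(b,0,0,0,110,0);cv2.imwrite('pics/c4.png',np.vstack([a,b])[:,:,::-1])
for r in (190,194,198): print(im[r,370:400].max(1).tolist())
E
```

```text
t: 6.35
eef_pos: [548.1, 55.8, 28.3]
orientation: [[-0.0, 1.0, -0.024], [0.0, -0.024, -1.0], [-1.0, -0.0, -0.0]]
ft_force: [0.0, 2.0, -0.5]
gripper_width: 0.005
t: 6.85
eef_pos: [547.7, 38.8, 28.3]
orientation: [[-0.0, 1.0, -0.024], [-0.0, -0.024, -1.0], [-1.0, -0.0, 0.0]]
ft_force: [-0.4, 1.3, -0.6]
gripper_width: -0.0
[158, 158, 157, 154, 139, 109, 86, 80, 81, 85, 108, 146, 169, 174, 174, 173, 165, 135, 104, 92, 82, 99, 135, 151, 142, 115, 92, 86, 85, 85]
[95, 111, 122, 128, 129, 127, 118, 103, 88, 88, 111, 149, 172, 178, 179, 179, 170, 141, 110, 96, 87, 105, 136, 154, 158, 159, 159, 149, 124, 98]
[116, 141, 153, 157, 158, 149, 118, 90, 84, 89, 115, 152, 170, 176, 175, 175, 166, 135, 105, 93, 86, 107, 139, 156, 159, 160, 160, 160, 159, 158]
```

View pics/c4.png

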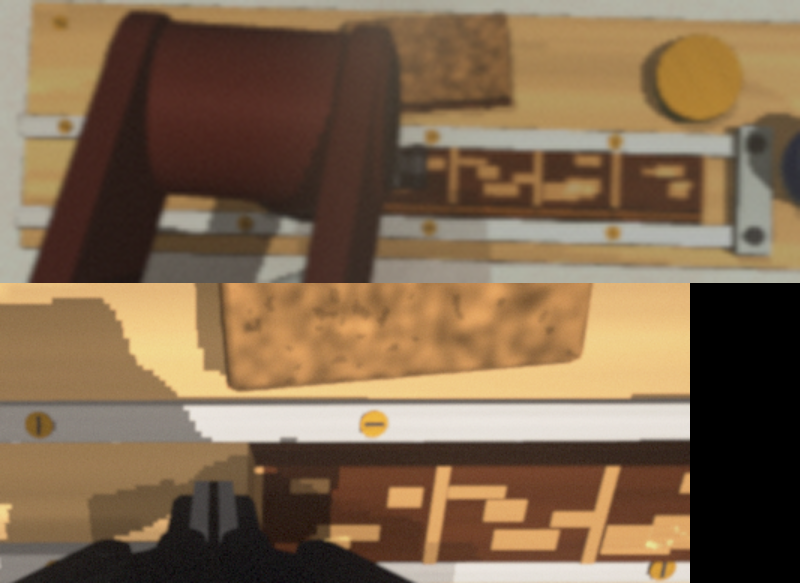

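The row is still one train, and the front is at crop x≈702 with the stop face at ≈735. That leaves about 20-23 mm. I slow down for the rest.

```bash
python3 -m crank '[[0,0,0,0,0,0.003,0],[0,0,0,0,0,0.006,0],[0,0,0,0,0,0.009,0],[0,0,0,0,0,0.012,0],[0,0,0,0,0,0.014,0]]' && python3 -m crank '[[0,0,0,0,0,0.0007,0],[0,0,0,0,0,0.0014,0],[0,0,0,0,0,0.0021,0],[0,0,0,0,0,0.0028,0],[0,0,0,0,0,0.0035,0]]'
```

```text
t: 7.45
eef_pos: [547.4, 24.8, 28.3]
orientation: [[-0.0, 1.0, -0.024], [0.0, -0.024, -1.0], [-1.0, -0.0, -0.0]]
ft_force: [0.7, 1.7, 0.7]
gripper_width: -0.003
t: 7.95
eef_pos: [547.3, 21.6, 28.3]
orientation: [[-0.0, 1.0, -0.024], [0.0, -0.024, -1.0], [-1.0, -0.0, -0.0]]
ft_force: [-0.1, 1.8, 0.4]
gripper_width: 0.001
```

```bash
python3 -m crank '[[0,0,0,0,0,0.0006,0],[0,0,0,0,0,0.0012,0],[0,0,0,0,0,0.0018,0],[0,0,0,0,0,0.0024,0],[0,0,0,0,0,0.003,0]]'
```

```text
t: 8.45
eef_pos: [547.2, 18.6, 28.3]
orientation: [[-0.0, 1.0, -0.024], [0.0, -0.024, -1.0], [-1.0, -0.0, -0.0]]
ft_force: [0.9, 1.7, 0.4]
gripper_width: -0.002
```

```bash
python3 -m crank '[[0,0,0,0,0,0.0004,0],[0,0,0,0,0,0.0008,0],[0,0,0,0,0,0.0012,0],[0,0,0,0,0,0.0016,0],[0,0,0,0,0,0.002,0]]'; python3 - <<'E'
from h import *
im=eyes.grab_frame('top');w=eyes.grab_frame('wrist')
cv2.imwrite('pics/c5.png',cv2.resize(im[165:225,330:420],(780,520),interpolation=cv2.INTER_CUBIC)[:,:,::-1])
for r in (190,194,198): print(im[r,380:398].max(1).tolist())
E
```

```text
t: 8.95
eef_pos: [547.2, 16.6, 28.3]
orientation: [[0.0, 1.0, -0.024], [0.0, -0.024, -1.0], [-1.0, 0.0, -0.0]]
ft_force: [-0.8, 1.6, 0.1]
gripper_width: -0.002
[155, 154, 155, 154, 147, 122, 95, 82, 79, 81, 92, 126, 149, 152, 142, 115, 92, 86]
[89, 100, 110, 119, 124, 120, 112, 101, 88, 82, 98, 138, 157, 158, 156, 158, 155, 147]
[103, 140, 156, 161, 161, 157, 135, 103, 86, 83, 98, 136, 155, 157, 159, 158, 160, 160]
```

View pics/c5.png

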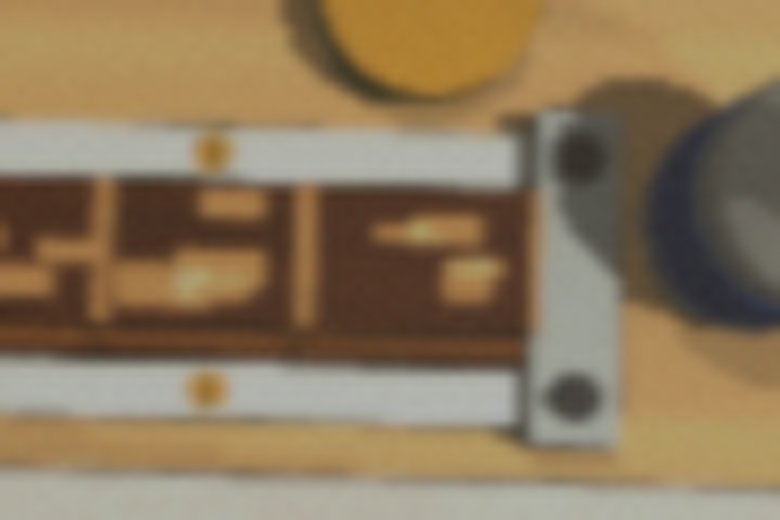

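The front's pale end band at crop x≈533 now practically meets the stop's edge at ≈537. The force is still plain sliding, so a millimetre or two is left. I creep on until the force rises.

```bash
python3 -m crank '[[0,0,0,0,0,0.0003,0],[0,0,0,0,0,0.0006,0],[0,0,0,0,0,0.0009,0],[0,0,0,0,0,0.0012,0],[0,0,0,0,0,0.0015,0]]'
```

```text
t: 9.55
eef_pos: [547.2, 16.4, 28.4]
orientation: [[0.0, 1.0, -0.025], [0.002, -0.025, -1.0], [-1.0, 0.0, -0.002]]
ft_force: [-0.1, 7.2, 1.3]
gripper_width: -0.0
```

```bash
python3 -m crank '[[0,0,0,0,0,0.0002,0],[0,0,0,0,0,0.0004,0],[0,0,0,0,0,0.0006,0],[0,0,0,0,0,0.0006,0],[0,0,0,0,0,0.0006,0]]'
```

```text
t: 10.05
eef_pos: [547.1, 16.4, 28.4]
orientation: [[0.0, 1.0, -0.025], [0.003, -0.025, -1.0], [-1.0, 0.0, -0.003]]
ft_force: [-0.0, 8.0, 1.3]
gripper_width: -0.001
```

The force has built to 8 N with no further motion, so the train is solid against the stop. I ease off backward, then lift clear.

```bash
python3 -m crank '[[0,0,0,0,0,-0.001,0],[0,0,0,0,0,-0.003,0],[0,0,0,0,0,-0.008,0],[0,0,0,0,0,-0.018,0],[0,0,0,0,0,-0.030,0]]' && python3 -m crank '[[0,0,0,-0.020,0,0,0],[0,0,0,-0.050,0,0,0],[0,0,0,-0.090,0,-0.010,0],[0,0,0,-0.130,0,-0.030,0],[0,0,0,-0.160,0,-0.060,0]]' && python3 -m crank '[[0,0,0,0,-0.010,-0.045,0],[0,0,0,0,-0.020,-0.090,0],[0,0,0,0,-0.030,-0.135,0],[0,0,0,0,-0.040,-0.180,0],[0,0,0,0,-0.040,-0.180,0]]'; python3 - <<'E'
from h import *
im=eyes.grab_frame('top');cv2.imwrite('pics/c6.png',cv2.resize(im[90:310,165:450],(777,600),interpolation=cv2.INTER_CUBIC)[:,:,::-1])
for r in (190,194,198): print(im[r,380:398].max(1).tolist())
i=eyes.camera_info('wrist');w=eyes.grab_frame('wrist');cv2.imwrite('pics/w6.png',w[:,:,::-1])
E
```

```text
t: 10.55
eef_pos: [548.0, 44.7, 28.3]
orientation: [[0.0, 1.0, -0.025], [-0.0, -0.025, -1.0], [-1.0, 0.0, 0.0]]
ft_force: [0.6, 0.1, -0.4]
gripper_width: -0.001
t: 11.05
eef_pos: [550.3, 104.9, 191.3]
orientation: [[0.003, 1.0, -0.026], [-0.001, -0.026, -1.0], [-1.0, 0.003, 0.0]]
ft_force: [1.3, -0.3, 0.7]
gripper_width: -0.002
t: 11.55
eef_pos: [511.7, 291.1, 188.5]
orientation: [[-0.0, 1.0, -0.018], [0.002, -0.018, -1.0], [-1.0, -0.0, -0.002]]
ft_force: [0.1, -0.2, 0.1]
gripper_width: -0.001
[128, 129, 129, 128, 122, 101, 78, 68, 65, 66, 76, 108, 123, 127, 117, 94, 74, 70]
[73, 83, 90, 98, 102, 100, 92, 81, 73, 67, 77, 115, 130, 131, 131, 131, 130, 122]
[86, 113, 131, 134, 134, 131, 111, 87, 71, 68, 80, 114, 130, 129, 131, 132, 134, 132]
```

View pics/c6.png

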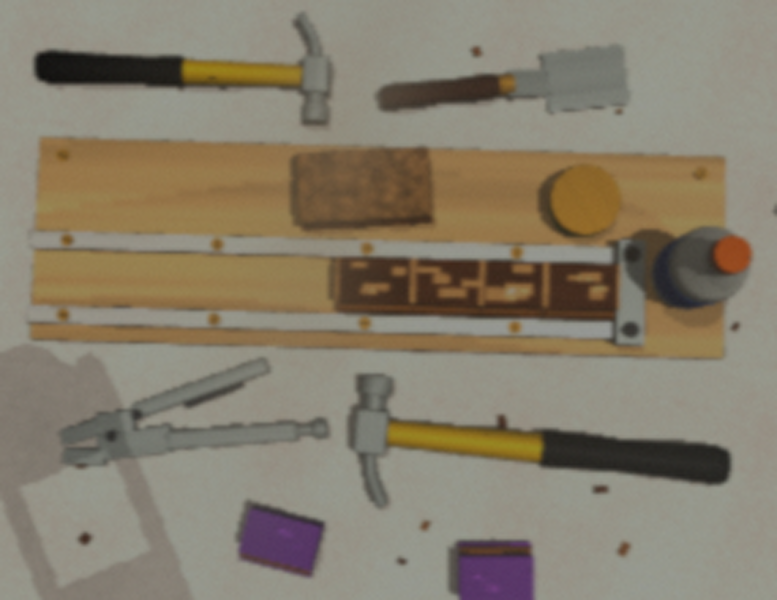

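The picture shows the row at crop columns 336-618, butted against the stop at 618, with three thin even seams, the tools in place and the hand clear. I do a last numeric check that nothing else moved, then hand in.

```bash
python3 - <<'E'
from h import *
from plant import finish_job
im=eyes.grab_frame('top')[:,:,::-1]; a=cv2.imread('pics/top0.png')
for n,(r0,r1,c0,c1) in dict(small_hammer=(93,138,175,292),knife=(103,135,300,400),block=(143,175,268,327),tin=(148,178,362,396),bottle=(170,205,404,444),pliers=(220,262,186,288),hammer=(226,276,290,436)).items():
    t=a[r0:r1,c0:c1]; s=im[r0-6:r1+6,c0-6:c1+6]
    print(n,cv2.minMaxLoc(cv2.matchTemplate(np.ascontiguousarray(s),t,cv2.TM_CCOEFF_NORMED))[1::2])
g=im[192:197].max(2).mean(0); print('free end',g[280:296].round().tolist())
print(env.read_state()['t'],finish_job())
E
```

```text
small_hammer (0.9994863867759705, (6, 6))
knife (0.9990745186805725, (6, 6))
block (0.9952951073646545, (6, 6))
tin (0.9969873428344727, (6, 6))
bottle (0.9993350505828857, (6, 6))
pliers (0.8760334253311157, (6, 6))
hammer (0.9993998408317566, (6, 6))
free end [147.0, 147.0, 147.0, 147.0, 141.0, 120.0, 102.0, 104.0, 115.0, 102.0, 82.0, 75.0, 73.0, 73.0, 72.0, 72.0]
the job is handed in; nothing more can be done
11.7 None
```

The row is home: I slid all four pieces along the channel as one train, pushing only on piece4's end with the shut fingers. I handed the job in at 11.7 s.

- **Push:** sliding took about 2 N at 40 mm/s. I slowed to 3-4 mm/s for the last stretch, and at the stop the force rose to 7-8 N with no further movement. I then backed the hand off and lifted it clear, and the force went back to about 0 N.
- **Row:** the last top picture shows piece1 against the stop and three closed seams. The row measures about 219 mm against a nominal 222 mm, which is within my pixel accuracy, so no gaps show.
- **Other items:** both hammers, the knife, the sanding block, the tin, the bottle and the pliers all matched their starting place with no pixel shift. The pliers matched less well (0.88), probably because of the arm's shadow beside them.
- **Travel estimate:** the creep to the stop ended within about 2 mm of the travel I had measured from the pictures. No check failed.

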